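Nudge the loudspeaker into its well

ROBOT

A 6-joint arm with a two-finger parallel gripper is mounted at the origin on the work surface. World frame = base frame: x ahead of the robot, y to its left, z up, the work surface at z = 0. Lengths are in mm, angles in rad, forces in N, time in s.
With the tool pointing down it reaches from about 400 to 925 mm from the base axis. Payload 12.5 kg.
Tool frame: the origin (TCP) lies midway between the tips of the shut fingers; the grasp point (between the pads) lies 19 mm behind it; x points along the fingers, y is the direction in which the jaws open and shut, and the axes are right-handed (so a half turn about x gives the same grasp; the last joint's range is limited). The gripper opens to 95 mm and grips with 3 to 60 N. Pads are 20 mm wide; open, the fingers measure 119 mm over their backs; the gripper's body (75 mm by 180 mm) begins 59 mm behind the grasp point.
Start: joints at [-1.385, 0.491, 1.559, -0, 1.092, -0.106], TCP at [179.821, -598.594, 179.861] pointing down, gripper open.
Joint ranges: [-3.1, 3.1], [-0.84, 2.19], [0.05, 2.79], [-1.13, 4.28], [0.06, 2.93], [-2.69, 2.69]. Speed limits (rad/s): [2.22, 2.22, 2.79, 3.14, 3.14, 3.14].

INTERFACE

Orientations are given as [roll, pitch, yaw] about the fixed x, y, z axes, in that order (R = Rz(yaw) Ry(pitch) Rx(roll)).
In Python, from cell import sensors, read_camera, get_calibration, order gives the robot as it stands. The module is installed in compiled form; this text tells all that it offers.
- The arm moves only by the tool servo_tool, never from a script. Its argument "steps" is text: rows parted by semicolons, each of 7 numbers parted by spaces: the shift along the tool's x, y, z in mm, then the turn, a rotation vector about the tool's x, y, z in rad, then the finger opening in mm, from 0 to 95.1. A call has exactly 8 rows; each row shifts and turns the pose as measured when the row begins, along the tool's axes as they then stand; what a row does not reach is not made up. A row lasts 1/10 s, in which the tool goes at most 50 mm and 8.59 degrees, less where a joint would pass 70% of its speed; a pose out of reach is approached as far as the arm can. A call is refused whole if a number of a shift passes 50 or a number of a turn 0.15, either way. A call with a gripper value outside its range is refused whole. The fingers move at their own pace and stop on an object; the grip force is fixed at half the most. Time passes only in rows, so rows that do not move let the fingers close, or fill a call up. It gives the time, the measured TCP pose, the force and the opening at its end, in the units of the state.
- sensors.state(): the state, without advancing time (a new reading comes with each control period).
- read_camera(name): name is "side" or "top" or "wrist"; returns (picture, depth): 384x512x3 uint8, blue, green, red; 384x512 float32, mm along the optical axis (not along the pixel's ray), 0 where there is no reading.
- get_calibration(name): a dict with "mtx" (3x3 intrinsics, pixels), "distortion" ([k1, k2, p1, p2, k3] as OpenCV has them; the pictures are not rectified), "R" (3x3) and "t" (3): a world point X has camera coordinates R X + t. Camera axes: x right, y down, z forward; pixel columns grow to the right and rows downward; lengths in mm; the calibration is good to about 2 mm. A picture is of the moment at which its call begins: read the wrist's pose just before it. get_calibration takes no time and is no camera call; for the wrist camera it gives the pose at the moment of the call.
- order.job_done(): hands the job in, once; it reports no verdict.
The state is a dict: "t": time; "joints": joint angles; "qvel": joint speeds; "tau": joint torques, N m; "eef_pos": TCP position; "tcp_rot": TCP orientation; "ft_force": force on the tool from outside, world axes, zero at the start; "moment": the same for the moment, N m; "opening": opening from 0.0 (shut) to 1.0 (fully open).
Only numpy, scipy, OpenCV 4.12 (cv2) and the standard library are available. Lean on these libraries where they do the work, as an engineer would, in place of code of your own. Each camera call takes 0.05 s, during which the arm holds its last target.

TASK

Someone left the round loudspeaker lying on the back of the intercom shell. With the fingertips, push it along the shell's flat back and over the edge of the round well until it drops in and sits flat and fully home, then draw the fingers clear. Do not pick it up or lift it, and leave the relay on the shell and the other things on the bench where they are.

Things in the scene. Friction and masses are not known exactly. Their poses are not given: they have to be found in the camera images.
- shell: Light grey intercom shell, face down, fixed: slab 180 mm (x) by 320 mm (y), 30 mm high, flat level top. One round well, 60 mm wide, 10 mm deep, in the middle of the top, mouth chamfered 1 mm. Four screw posts, 10 mm wide, stand 6 mm above the top near the corners (x +-81, y +-151 mm). Origin: centre of the underside, on the bench; z up. Yaw within 25 degrees of the bench's axes.
- well (a point): Centre of the well's flat floor, 10 mm below the shell's top face (20 mm above the bench), dark grille slots on it.
- speaker: Loose loudspeaker, about 80 g: dark steel disc 56 mm wide, 10 mm thick, with a bright boss 30 mm wide, 5 mm high on top (15 mm in all). Lies boss up on the shell's top, 70 to 110 mm from the well's centre towards either end. Slides under a push of about 1 N; 2 mm clearance all round in the well, where the disc ends flush and only the boss stands proud. Origin: centre of its underside; z up.
- relay: Loose black box-shaped relay, 28 x 34 mm, 20 mm high, lying on the shell's top face on the other side of the well from the speaker. Origin: centre of its underside. Not to be moved.
- reel: Loose solder reel, 60 mm in diameter, 40 mm high, standing on the bench to the left of the shell. Origin: centre of its underside. Not to be moved.
- jar: Loose clear jar with a white cap, 52 mm in diameter, 65 mm high, standing on the bench to the right of the shell. Origin: centre of its underside. Not to be moved.
- screwdriver: Loose screwdriver with a black handle, lying on the bench beyond the shell, roughly along the bench's y. Not to be moved.
Mind the look-alikes: they are no part of the job. There is more than one size of the speaker; the job needs the largest.

How it is judged:
By the outcome, as a careful person would: the job done as asked, in the order asked, and still so for the second after the job is handed in, with the robot touching nothing.
It also fails if it takes over 38 s, if anything falls off the work surface, if the arm or the gripper's body presses on something with over 40 N, if the wrist force passes 120 N, or if a joint passes its speed limit or range.

## Working session

There is one attempt and no reset: what is moved stays moved. The work goes in short steps, Python scripts to look and compute and a tool call to move; the robot and the scene stay as the last step left them, time stands still between calls to the robot, and variables do not carry over. Pictures are saved under pics/ and viewed, and the job is handed in when it is done.

Besides the shell and the picture viewer there is one more tool, called after "Request:" by a JSON object that holds its "api" and its "payload". servo_tool: Moves the arm, as the interface text tells. Its arguments: {"type":"object","properties":{"steps":{"type":"string"}},"required":["steps"]}

```bash
mkdir -p pics; ls
cat > h.py <<'E'
import numpy as np,cv2
from cell import sensors, read_camera, get_calibration, order
def look(name,out):
    st=sensors.state(); c=get_calibration(name)
    im,d=read_camera(name)
    cv2.imwrite(f'pics/{out}.png',im); np.savez(f'pics/{out}.npz',im=im,d=d,mtx=c['mtx'],dist=c['distortion'],R=c['R'],t=c['t'])
    return st
def ray(out,u,v):
    z=np.load(f'pics/{out}.npz')
    p=cv2.undistortPoints(np.array([[[u,v]]],float),z['mtx'],z['dist'])[0,0]
    R=z['R'];t=np.array(z['t']).ravel()
    return -R.T@t, R.T@np.array([p[0],p[1],1]), z['d'][int(round(v)),int(round(u))]
def atz(out,u,v,h):
    o,r,_=ray(out,u,v); return o+r*(h-o[2])/r[2]
def atd(out,u,v):
    o,r,d=ray(out,u,v); return o+r*d
def proj(out,X):
    z=np.load(f'pics/{out}.npz')
    rv,_=cv2.Rodrigues(z['R'])
    return cv2.projectPoints(np.array(X,float).reshape(-1,1,3),rv,np.array(z['t'],float).reshape(3,1),z['mtx'],z['dist'])[0].reshape(-1,2)
def crop(out,name,u0,v0,u1,v1,k):
    im=cv2.imread(f'pics/{out}.png')[v0:v1,u0:u1]; cv2.imwrite(f'pics/{name}.png',cv2.resize(im,None,fx=k,fy=k,interpolation=cv2.INTER_CUBIC))
E
python3 - <<'E'
from h import *
for n in('top','side'):
    st=look(n,n+'0')
print(st)
E
```

```text
pics
{'t': 0.05, 'joints': array([-1.38460797e+00,  4.91533504e-01,  1.55945948e+00, -6.50625660e-05,
        1.09172565e+00, -1.05606325e-01]), 'qvel': array([-0.00071433, -0.00185971, -0.00178855,  0.00066928,  0.00099159,
        0.00041591]), 'tau': array([ 1.76958041e-03, -6.14238381e+01, -2.58915496e+01,  6.94357627e-02,
        4.70451638e-02, -3.27094358e-05]), 'eef_pos': array([ 179.7402819 , -598.28668612,  179.27451251]), 'tcp_rot': array([-1.62519948,  1.56966887,  1.80821788]), 'ft_force': array([0.11886588, 0.76491463, 0.30190996]), 'moment': array([-0.02448268,  0.02650945, -0.01194915]), 'opening': 0.99915915204045}
```

View pics/top0.png

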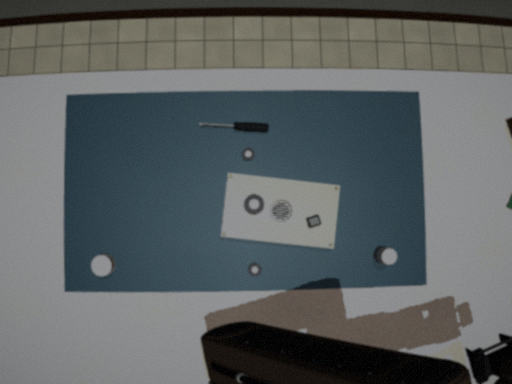

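View pics/side0.png

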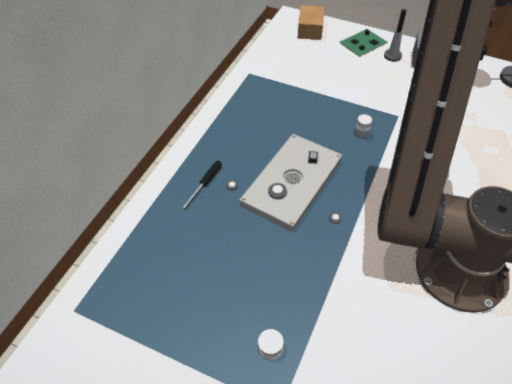

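Top view: the speaker is the ring on the shell at (254,204). Smaller look-alikes lie on the bench at (248,154) and (255,270). The well is at (282,210), relay (314,221), reel (101,265), jar (387,256) and screwdriver (235,127). I choose (254,204) and check it in a crop.

Run:
```python
from h import *
crop('top0','c0',210,145,350,285,5)
print('corners',[atz('top0',u,v,30).round(0)[:2] for u,v in((228,173),(340,185),(334,249),(221,238))])
for n,u,v,h in(('spk',254,204,45),('well',282,210,20),('relay',314,221,50),('s1',248,154,10),('s2',255,270,10)): print(n,atz('top0',u,v,h).round(1),atd('top0',u,v).round(1))
```

```text
corners [array([645.,  47.]), array([ 607., -269.]), array([ 427., -248.]), array([463.,  69.])]
spk [556.3 -23.8  45. ] [556.3 -23.8  42.6]
well [ 539.  -103.5   20. ] [ 538.9 -103.4   21.6]
relay [ 506.5 -189.    50. ] [ 506.5 -189.5   46.6]
s1 [700.7 -10.1  10. ] [700.9 -10.2   8.4]
s2 [370.5 -25.   10. ] [370.  -25.1   5.7]
```

View pics/c0.png

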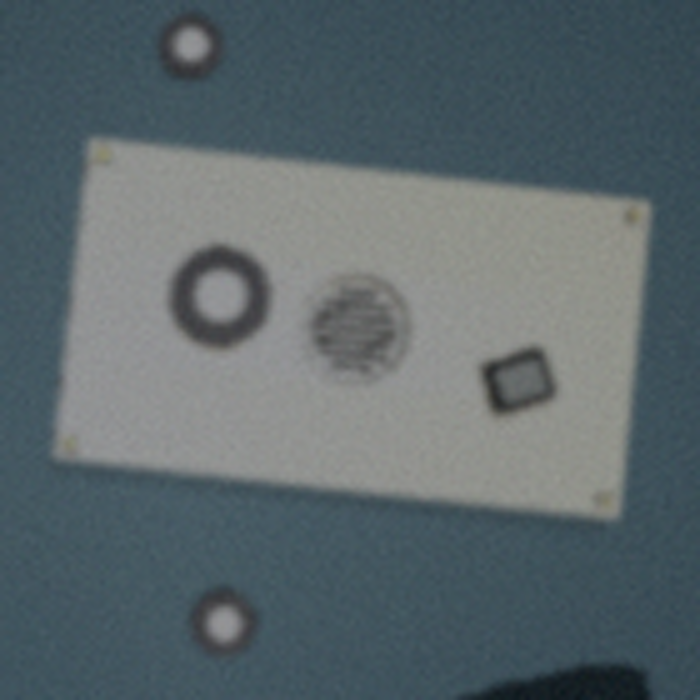

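The crop shows the largest disc at (254,204), about 20 px across (~56 mm); the bench ones are only about 12 px. I'll push from its +y side with the two fingers straddling it, so the disc is cradled. First I work out the approach in tool axes.

```bash
cat >> h.py <<'E'
from scipy.spatial.transform import Rotation as Ro
def tool(): 
    s=sensors.state(); return s,Ro.from_euler('xyz',s['tcp_rot']).as_matrix()
def need(P,push=None):
    s,R=tool(); print('t',round(s['t'],2),'p',s['eef_pos'].round(1),'F',s['ft_force'].round(1),'open',round(s['opening'],3)); print(R.round(3))
    if push is None: T=R
    else:
        x=np.array([0,0,-1.]); d=np.array([*push,0.]);d/=np.linalg.norm(d)
        best=None
        for sg in(1,-1):
            y=sg*np.array([-d[1],d[0],0]); T=np.stack([x,y,np.cross(x,y)],1)
            rv=Ro.from_matrix(R.T@T).as_rotvec()
            if best is None or np.linalg.norm(rv)<np.linalg.norm(best): best=rv
        print('rotvec',best.round(3))
    print('shift tool',(R.T@(np.array(P)-s['eef_pos'])).round(1), 'joints',s['joints'].round(2))
E
python3 - <<'E'
from h import *
need([562,10,180],(-17,-78))
E
```

```text
t 0.1 p [ 179.8 -598.3  179.3] F [0.9 1.  1. ] open 1.002
[[-0.     0.288 -0.958]
 [ 0.001 -0.958 -0.288]
 [-1.    -0.001 -0.   ]]
rotvec [-1.064e+00 -1.000e-03  1.000e-03]
shift tool [-2.000e-01 -4.726e+02 -5.411e+02] joints [-1.38  0.49  1.56 -0.    1.09 -0.11]
```

Request:
{"api": "servo_tool", "payload": {"steps": "0 -20 -23 0 0 0 36;0 -30 -34 0 0 0 36;0 -30 -34 0 0 0 36;0 -30 -34 0 0 0 36;0 -30 -34 0 0 0 36;0 -30 -34 0 0 0 36;0 -30 -34 0 0 0 36;0 -30 -34 0 0 0 36"}}

```text
t: 0.9
eef_pos: [366.2, -295.7, 176.6]
tcp_rot: [-1.441, 1.566, 1.984]
ft_force: [1.0, -1.2, -0.2]
opening: 0.402
```

Request:
{"api": "servo_tool", "payload": {"steps": "0 -30 -34 0 0 0 36;0 -30 -34 0 0 0 36;0 -30 -34 0 0 0 36;0 -30 -34 0 0 0 36;0 -30 -34 0 0 0 36;0 -30 -34 0 0 0 36;0 -20 -22 0 0 0 36;0 0 0 0 0 0 36"}}

```text
t: 1.7
eef_pos: [533.2, -24.0, 176.6]
tcp_rot: [-1.348, 1.565, 2.081]
ft_force: [-0.1, -0.7, 0.1]
opening: 0.378
```

Request:
{"api": "servo_tool", "payload": {"steps": "0 0 0 -0.13 0 0 36;0 0 0 -0.13 0 0 36;0 0 0 -0.13 0 0 36;0 0 0 -0.13 0 0 36;0 0 0 -0.13 0 0 36;0 0 0 -0.13 0 0 36;0 0 0 -0.13 0 0 36;0 0 0 -0.13 0 0 36"}}

```text
t: 2.5
eef_pos: [529.9, -26.5, 174.4]
tcp_rot: [-1.888, 1.561, 2.621]
ft_force: [0.9, 0.1, -0.4]
opening: 0.379
```

Run:
```python
from h import *
need([562,10,180],(-17,-78))
look('wrist','w0')
```

```text
t 2.5 p [529.9 -26.5 174.4] F [ 0.9  0.1 -0.4] open 0.379
[[-0.009  0.979 -0.202]
 [ 0.005 -0.202 -0.979]
 [-1.    -0.009 -0.003]]
rotvec [ 0.011 -0.003  0.01 ]
shift tool [ -5.7  24.1 -42.2] joints [-0.18  0.37  1.79  0.    0.99  0.02]
```

View pics/w0.png

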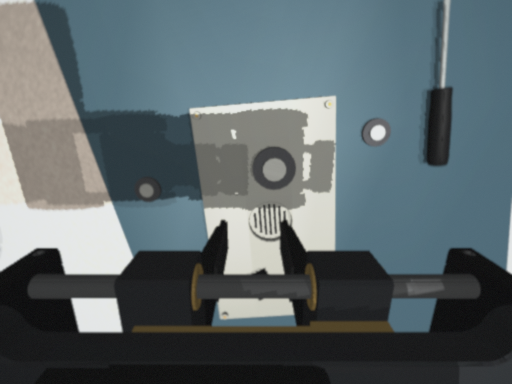

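The wrist view shows the speaker at (274,168), the well at (271,221), and small discs at (148,189) and (377,132). I measure the speaker and well from this.

Run:
```python
from h import *
crop('w0','cw0',180,90,350,270,4)
for n,u,v,h in(('spk boss',274,169,45),('c1',191,108,30),('c2',335,97,30)): print(n,atz('w0',u,v,h).round(1),atd('w0',u,v).round(1))
```

```text
spk boss [555.1 -22.3  45. ] [555.1 -22.1  45.7]
c1 [468.7  70.7  30. ] [468.7  70.7  29.8]
c2 [644.5  47.6  30. ] [644.7  47.6  29.2]
```

View pics/cw0.png

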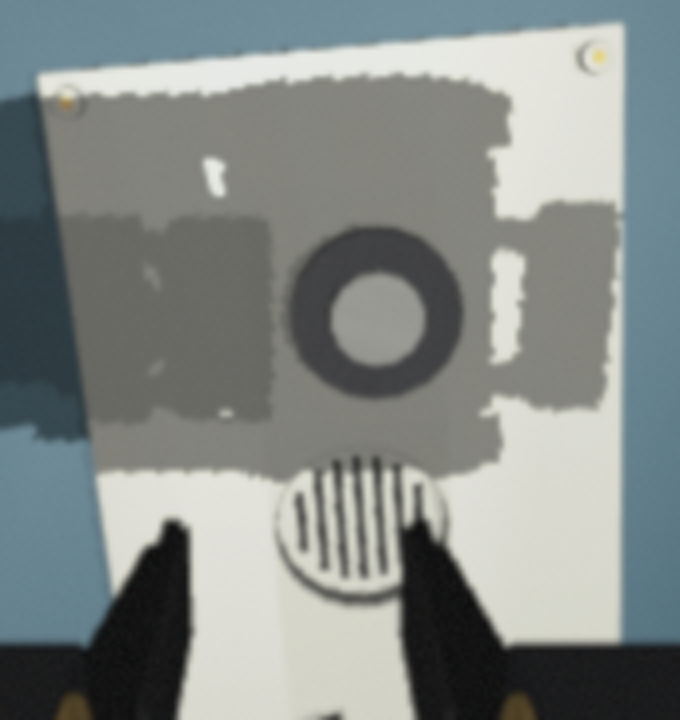

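Run:
```python
from h import *
f=lambda x,y:(180+x/4,90+y/4)
for n,x,y,h in(('mouth L',277,520,30),('mouth R',448,520,30),('mouth bottom',360,604,30),('mouth top',360,453,30),('disc L',289,312,40),('disc R',463,312,40),('disc T',376,226,40),('disc B',376,398,40),('boss L',330,320,45),('boss R',428,320,45),('bossT',378,272,45),('bossB',378,368,45)):print(n,atz('w0',*f(x,y),h).round(1)[:2])
# fingertips in image w0: TCP check
s,R=tool();p=s['eef_pos']
print(proj('w0',[p,p+R[:,1]*18,p-R[:,1]*18]).round(1))
```

```text
mouth L [508.4 -90.4]
mouth R [ 567.  -102.3]
mouth bottom [ 530.9 -128.2]
mouth top [541.5 -71.8]
disc L [528.2 -16.6]
disc R [582.7 -27.7]
disc T [560.4   4.8]
disc B [550.3 -50.4]
boss L [540.7 -20.6]
boss R [571.  -26.8]
bossT [558.3  -8.6]
bossB [552.7 -39.1]
[[254.2 214.4]
 [276.3 214.2]
 [232.2 214.6]]
```

Run:
```python
from h import *
need([567,26,33],(-18.5,-76.8))
```

```text
t 2.55 p [529.8 -26.6 174.4] F [ 0.9 -0.3 -0.1] open 0.38
[[-0.009  0.981 -0.194]
 [ 0.005 -0.194 -0.981]
 [-1.    -0.01  -0.003]]
rotvec [ 0.041 -0.003  0.01 ]
shift tool [141.3  27.7 -58.3] joints [-0.18  0.37  1.79  0.    0.99  0.02]
```

Request:
{"api": "servo_tool", "payload": {"steps": "0 14 -29 0.02 0 0.005 36;0 14 -29 0.02 0 0.005 36;0 0 0 0 0 0 36;25 0 0 0 0 0 36;25 0 0 0 0 0 36;25 0 0 0 0 0 36;20 0 0 0 0 0 36;0 0 0 0 0 0 36"}}

```text
t: 3.35
eef_pos: [567.4, 20.8, 76.2]
tcp_rot: [-2.691, 1.569, 1.763]
ft_force: [0.2, 0.3, 0.1]
opening: 0.375
```

Run:
```python
from h import *
need([567,26,33],(-18.5,-76.8))
look('wrist','w1')
```

```text
t 3.35 p [567.4  20.8  76.2] F [0.2 0.3 0.1] open 0.375
[[-0.     0.967 -0.256]
 [ 0.002 -0.256 -0.967]
 [-1.    -0.001 -0.002]]
rotvec [-0.022 -0.002  0.001]
shift tool [43.2 -1.7 -4.8] joints [-0.08  0.54  1.81  0.    0.8   0.18]
```

View pics/w1.png

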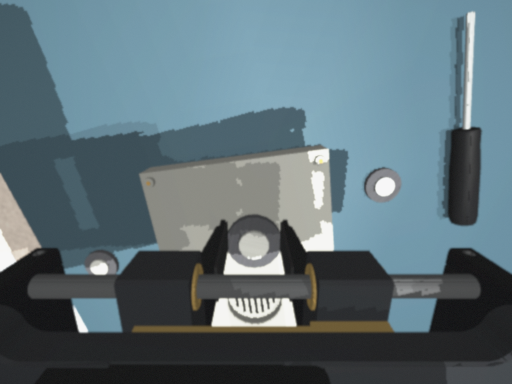

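The speaker at (254,240) lies centred between the fingertips, which are at (222,225) and (284,225). Lowering behind it.

Request:
{"api": "servo_tool", "payload": {"steps": "0 -1.5 -5 -0.02 0 0 36;15 0 0 0 0 0 36;13 0 0 0 0 0 36;8 0 0 0 0 0 36;4 0 0 0 0 0 36;0 0 0 0 0 0 36;0 0 0 0 0 0 36;0 0 0 0 0 0 36"}}

```text
t: 4.2
eef_pos: [570.5, 25.8, 41.6]
tcp_rot: [1.924, 1.562, 0.116]
ft_force: [0.2, 0.1, -0.9]
opening: 0.371
```

Run:
```python
from h import *
need([567,26,33],(-18.5,-76.8))
look('side','s1'); crop('s1','cs1',220,120,360,240,5)
```

```text
t 4.2 p [570.5  25.8  41.6] F [ 0.2  0.1 -0.9] open 0.371
[[ 0.009  0.972 -0.235]
 [ 0.001 -0.235 -0.972]
 [-1.     0.009 -0.003]]
rotvec [-0.001 -0.003 -0.009]
shift tool [ 8.6 -3.5  0.7] joints [-0.07  0.59  1.83  0.    0.71  0.16]
```

View pics/cs1.png

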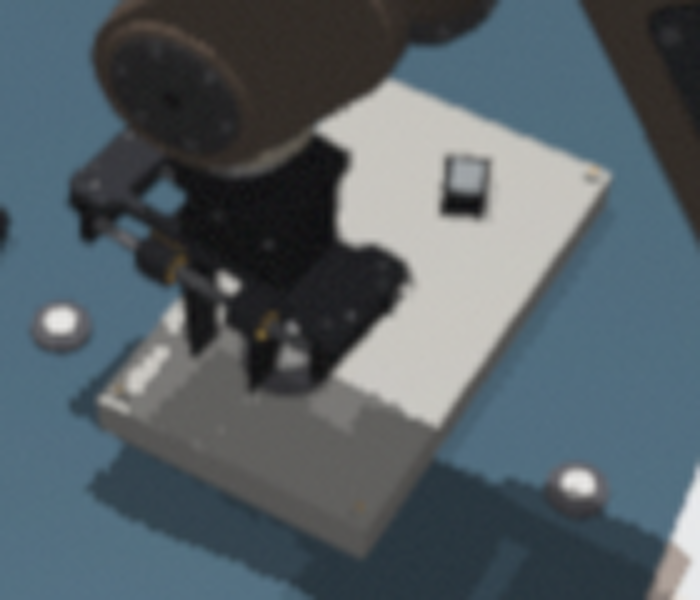

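Request:
{"api": "servo_tool", "payload": {"steps": "3 -3.5 0 0 0 0 36;5 0 0 0 0 -0.009 36;2 0 0 0 0 0 36;0 0 0 0 0 0 36;0 0 0 0 0 0 36;0 0 0 0 0 0 36;0 0 0 0 0 0 36;0 0 0 0 0 0 36"}}

```text
t: 5.05
eef_pos: [567.1, 26.7, 31.1]
tcp_rot: [-2.983, 1.567, 1.492]
ft_force: [-0.5, -0.4, -0.7]
opening: 0.376
```

Run:
```python
from h import *
need([567,26,33],(-18.5,-76.8))
print(proj('s1',[[570,26,42],[555.4,-22.5,45]]))
```

```text
t 5.05 p [567.1  26.7  31.1] F [-0.5 -0.4 -0.7] open 0.376
[[ 0.     0.972 -0.235]
 [ 0.003 -0.235 -0.972]
 [-1.    -0.001 -0.003]]
rotvec [-0.001 -0.003  0.001]
shift tool [-1.9  0.   0.7] joints [-0.07  0.6   1.84  0.01  0.7   0.16]
[[266.24989448 198.83058344]
 [277.44828388 187.90612863]]
```

Request:
{"api": "servo_tool", "payload": {"steps": "-3 0 4 0 0 0 36;0 0 7 0 0 0 36;-0.5 0 7 0 0 0 36;-0.5 0 7 0 0 0 36;-0.5 0 7 0 0 0 36;-0.5 0 6 0 0 0 36;0 0 4 0 0 0 36;0 0 0 0 0 0 36"}}

```text
t: 5.85
eef_pos: [556.3, -18.6, 36.8]
tcp_rot: [3.127, 1.568, 1.318]
ft_force: [0.1, -0.1, 0.7]
opening: 0.378
```

Run:
```python
from h import *
need([537+.234*31.4,-99+.972*31.4,33],(-18.5,-76.8))
look('top','t2');look('wrist','w2')
crop('t2','ct2',210,145,350,285,5)
```

```text
t 5.85 p [556.3 -18.6  36.8] F [ 0.1 -0.1  0.7] open 0.378
[[ 0.001  0.972 -0.236]
 [ 0.003 -0.236 -0.972]
 [-1.     0.    -0.003]]
rotvec [-0.002 -0.003 -0.   ]
shift tool [ 3.6  0.2 51.3] joints [-0.15  0.58  1.87  0.01  0.69  0.08]
```

View pics/ct2.png

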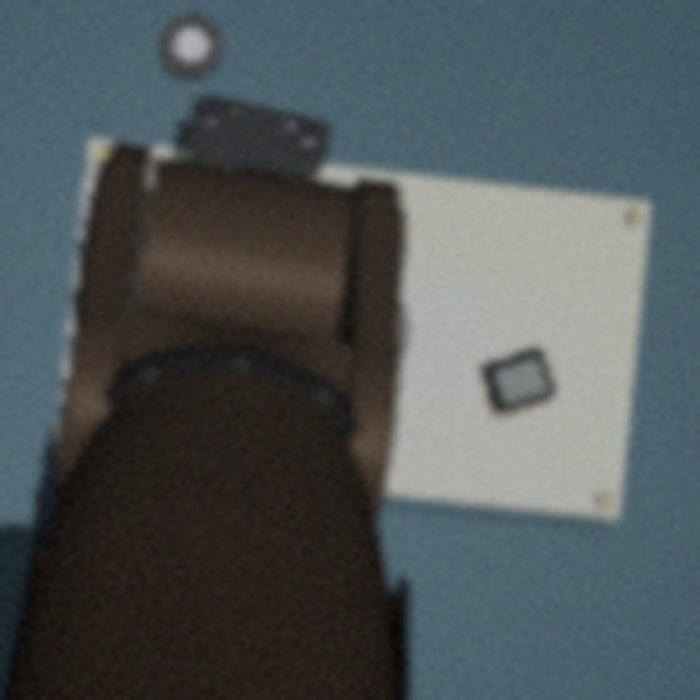

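View pics/w2.png

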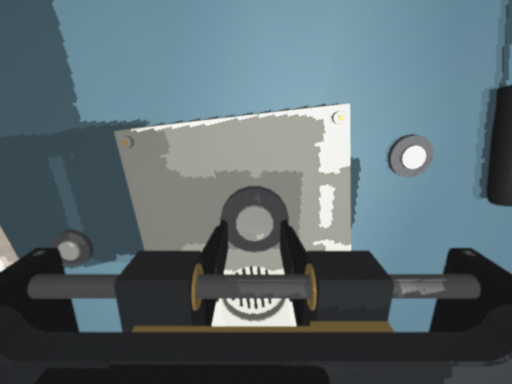

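Run:
```python
from h import *
for o,u,v,h in(('w2',255,222,45),('w2',221,218,40),('w2',288,218,40),('w2',254,187,40),('w1',254,245,45),('w2',340,118,36)):print(o,u,v,atz(o,u,v,h).round(1),atd(o,u,v).round(1))
z=np.load('pics/w2.npz');print((-z['R'].T@z['t'].ravel()).round(0),z['R'].round(2))
s,R=tool();p=s['eef_pos']
print(proj('w2',[p,p+R[:,1]*18,p-R[:,1]*18]).round(1))
crop('w2','cw2',200,170,320,260,6)
```

```text
w2 255 222 [556.1 -21.6  45. ] [556.2 -21.3  45.8]
w2 221 218 [529.8 -13.9  40. ] [530.  -13.5  41. ]
w2 288 218 [582.3 -26.7  40. ] [582.3 -26.3  40.7]
w2 254 187 [561.8   5.1  40. ] [561.5   3.8  35.3]
w1 254 245 [555.8 -22.6  45. ] [555.9 -22.3  45.6]
w2 340 118 [635.6  40.5  36. ] [635.2  40.6  37.1]
[575.  62. 242.] [[ 0.97 -0.24  0.  ]
 [-0.23 -0.93  0.29]
 [-0.07 -0.29 -0.96]]
[[254.3 214. ]
 [276.3 214. ]
 [232.2 214. ]]
```

View pics/cw2.png

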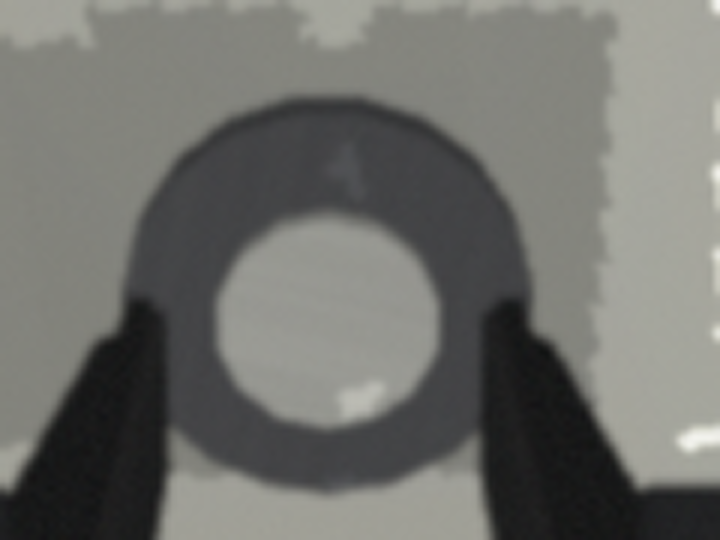

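The disc has not moved: the fingers passed over it without force. So when open the tips must sit higher than the TCP, and I measure tip height from the depth image.

Run:
```python
from h import *
s,R=tool();p=s['eef_pos']
for u,v in((224,222),(224,226),(224,230),(222,236),(284,222),(284,226),(284,230),(287,236)):
    q=atd('w2',u,v); print(u,v,q.round(1),'tool',(R.T@(q-p)).round(1))
```

```text
224 222 [539.1  -3.6  76. ] tool [-39.2 -20.3 -10.2]
224 226 [539.3  -4.6  80.3] tool [-43.5 -19.8  -9.3]
224 230 [539.6  -5.2  85.3] tool [-48.5 -19.3  -8.8]
222 236 [539.6  -4.5  95. ] tool [-58.2 -19.5  -9.5]
284 222 [577.9 -12.2  77.7] tool [-40.9  19.5 -10.9]
284 226 [577.2 -12.4  83.3] tool [-46.5  18.9 -10.6]
284 230 [576.7 -13.9  85.8] tool [-49.1  18.7  -9. ]
287 236 [577.5 -12.4  97.5] tool [-60.7  19.2 -10.7]
```

Run:
```python
from h import *
look('side','s2'); crop('s2','cs2',240,140,320,210,8)
s,R=tool();p=s['eef_pos']
print(p.round(1),[((q-[240,140])*8).round(0) for q in proj('s2',[p,p+R[:,1]*18,p-R[:,1]*18,p+R[:,1]*18-R[:,0]*20,p-R[:,1]*18-R[:,0]*20])])
z=np.load('pics/w2.npz')['d']; print(z[200:240:2,224].round(0),z[200:240:2,284].round(0))
```

```text
[556.4 -17.9  36.7] [array([292., 405.]), array([253., 382.]), array([331., 429.]), array([254., 348.]), array([333., 395.])]
[224. 225. 221. 214. 216. 217. 216. 216. 217. 218. 183. 180. 179. 177.
 174. 172. 169. 166. 165. 165.] [225. 224. 220. 214. 216. 215. 215. 218. 217. 219. 184. 178. 177. 173.
 173. 171. 170. 165. 163. 160.]
```

View pics/cs2.png

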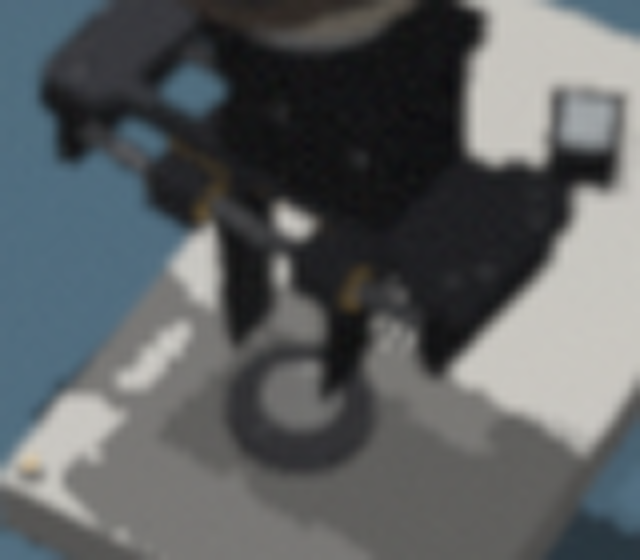

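The tips at crop (238,340) and (332,395) sit about 20 mm above the nominal TCP. The speaker is untouched. I back off behind it and lower further, feeling for the surface.

Request:
{"api": "servo_tool", "payload": {"steps": "0 0 -12 0 0 0 36;0 0 -14 0 0 0 36;0 0 -14 0 0 0 36;0 0 -8 0 0 0 36;0 0 0 0 0 0 36;3 0 0 0 0 0 36;3 0 0 0 0 0 36;0 0 0 0 0 0 36"}}

```text
t: 6.8
eef_pos: [568.7, 35.1, 30.2]
tcp_rot: [-3.115, 1.567, 1.363]
ft_force: [0.2, -0.3, 0.2]
opening: 0.379
```

Run:
```python
from h import *
need([567,26,20],(-18.5,-76.8))
look('side','s3'); crop('s3','cs3',240,140,320,210,8)
s,R=tool();p=s['eef_pos']
print(p.round(1),[((q-[240,140])*8).round(0) for q in proj('s3',[p+R[:,1]*24,p-R[:,1]*24,p+R[:,1]*24-R[:,0]*20,p-R[:,1]*24-R[:,0]*20])])
```

```text
t 6.8 p [568.7  35.1  30.2] F [ 0.2 -0.3  0.2] open 0.379
[[ 0.001  0.973 -0.233]
 [ 0.003 -0.233 -0.973]
 [-1.    -0.    -0.003]]
rotvec [ 0.002 -0.003  0.   ]
shift tool [10.1  0.4  9.3] joints [-0.06  0.61  1.84  0.01  0.7   0.17]
[568.8  35.1  30.3] [array([151., 477.]), array([255., 542.]), array([151., 444.]), array([256., 508.])]
```

View pics/cs3.png

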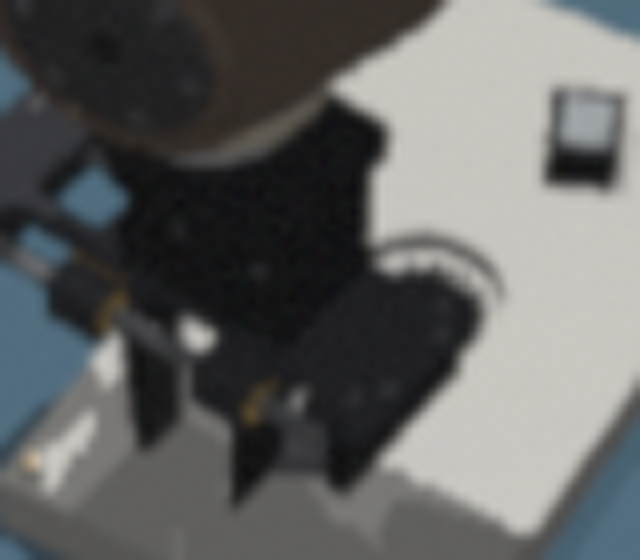

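Tips at crop (145,445) and (237,500) are again about 20 mm above the TCP, so lower in small rows while watching the force.

Request:
{"api": "servo_tool", "payload": {"steps": "4 0 0 0 0 0 36;3 0 0 0 0 0 36;2 0 0 0 0 0 36;2 0 0 0 0 0 36;0 0 0 0 0 0 36;0 0 0 0 0 0 36;0 0 0 0 0 0 36;0 0 0 0 0 0 36"}}

```text
t: 7.65
eef_pos: [568.8, 34.1, 18.3]
tcp_rot: [-3.104, 1.567, 1.372]
ft_force: [-0.3, -0.9, -0.6]
opening: 0.377
```

Request:
{"api": "servo_tool", "payload": {"steps": "1 0 0 0 0 0 36;1 0 0 0 0 0 36;0 0 0 0 0 0 36;0 0 0 0 0 0 36;0 0 0 0 0 0 36;0 0 0 0 0 0 36;0 0 0 0 0 0 36;0 0 0 0 0 0 36"}}

```text
t: 8.45
eef_pos: [568.9, 34.2, 16.3]
tcp_rot: [3.046, 1.567, 1.239]
ft_force: [-0.2, 0.0, 0.5]
opening: 0.377
```

Run:
```python
from h import *
need([567,26,20],(-18.5,-76.8))
look('side','s4'); crop('s4','cs4',240,160,320,230,8)
s,R=tool();p=s['eef_pos']
print(p.round(1),[((q-[240,160])*8).round(0) for q in proj('s4',[p+R[:,1]*24-R[:,0]*20,p-R[:,1]*24-R[:,0]*20])])
```

```text
t 8.45 p [568.9  34.2  16.3] F [-0.2  0.   0.5] open 0.377
[[ 0.001  0.972 -0.234]
 [ 0.003 -0.234 -0.972]
 [-1.     0.    -0.003]]
rotvec [ 0.    -0.003 -0.   ]
shift tool [-3.7  0.1  8.4] joints [-0.06  0.63  1.84  0.01  0.67  0.17]
[568.9  34.2  16.3] [array([152., 305.]), array([257., 370.])]
```

View pics/cs4.png

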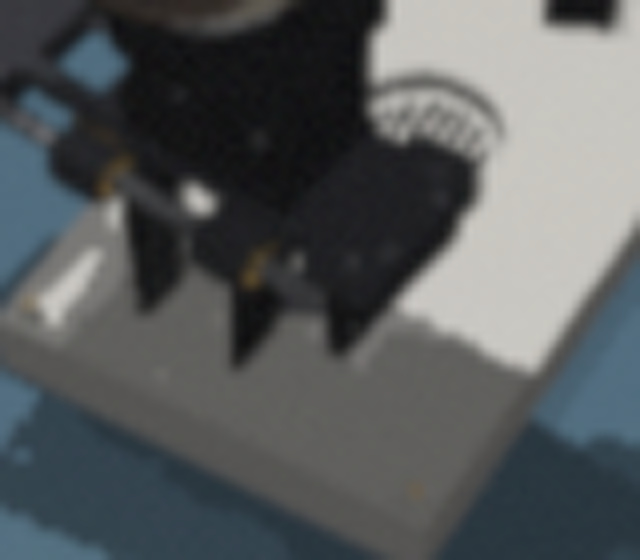

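Fingers still float with no contact; continue feeling downward.

Request:
{"api": "servo_tool", "payload": {"steps": "1 0 0 0 0 0 36;0 0 0 0 0 0 36;1 0 0 0 0 0 36;0 0 0 0 0 0 36;0 0 0 0 0 0 36;0 0 0 0 0 0 36;0 0 0 0 0 0 36;0 0 0 0 0 0 36"}}

```text
t: 9.3
eef_pos: [568.9, 34.1, 14.1]
tcp_rot: [3.082, 1.567, 1.275]
ft_force: [0.5, -0.6, -0.1]
opening: 0.383
```

Request:
{"api": "servo_tool", "payload": {"steps": "1 0 0 0 0 0 36;0 0 0 0 0 0 36;1 0 0 0 0 0 36;0 0 0 0 0 0 36;0 0 0 0 0 0 36;0 0 0 0 0 0 36;0 0 0 0 0 0 36;0 0 0 0 0 0 36"}}

```text
t: 10.1
eef_pos: [568.9, 34.2, 12.0]
tcp_rot: [3.074, 1.567, 1.267]
ft_force: [-0.5, -0.1, -1.1]
opening: 0.38
```

Run:
```python
from h import *
look('side','s5'); crop('s5','cs5',240,170,310,225,10)
look('wrist','w5'); crop('w5','cw5',200,170,320,260,6)
s,R=tool();p=s['eef_pos']
for zt in(30,35,40): print(zt,[((q-[240,170])*10).round(0) for q in proj('s5',[[*(p+R[:,1]*a+R[:,2]*b)[:2],zt] for a in(18,30,-18,-30) for b in (-10,10)])])
```

```text
30 [array([185., 326.]), array([227., 283.]), array([152., 306.]), array([195., 264.]), array([283., 387.]), array([324., 343.]), array([316., 408.]), array([357., 364.])]
35 [array([185., 316.]), array([227., 273.]), array([152., 296.]), array([194., 253.]), array([283., 377.]), array([325., 333.]), array([316., 397.]), array([358., 353.])]
40 [array([184., 306.]), array([227., 262.]), array([152., 286.]), array([194., 243.]), array([283., 367.]), array([325., 323.]), array([316., 387.]), array([358., 343.])]
```

View pics/cs5.png

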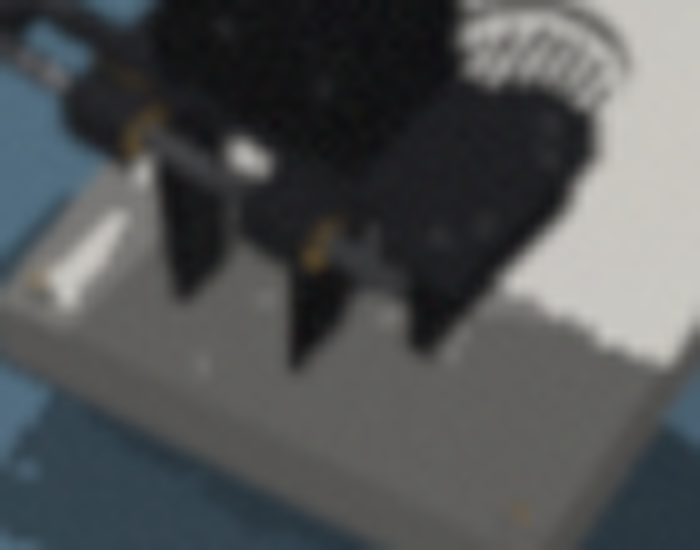

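View pics/cw5.png

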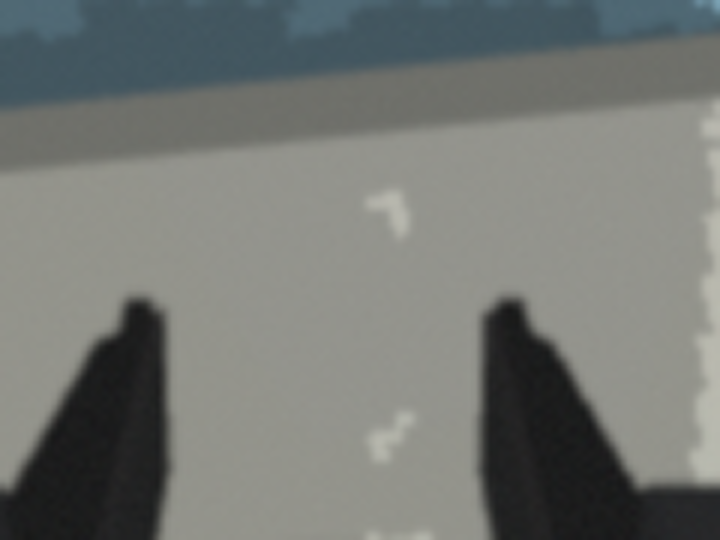

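Run:
```python
from h import *
s,R=tool();p=s['eef_pos']
for u,v in((222.5,219.5),(285,219.5)):
    o,r,_=ray('w5',u,v); o=R.T@(o-p); r=R.T@r
    for zz in(-10,-8,-5): print(u,zz,(o+r*(zz-o[2])/r[2]).round(1))
d=np.load('pics/w5.npz')['d']; 
for v in range(217,226): print(v,atd('w5',223,v).round(1),atd('w5',285,v).round(1))
```

```text
222.5 -10 [-33.9 -21.9 -10. ]
222.5 -8 [-29.3 -22.5  -8. ]
222.5 -5 [-22.3 -23.3  -5. ]
285 -10 [-33.9  20.9 -10. ]
285 -8 [-29.3  21.5  -8. ]
285 -5 [-22.3  22.4  -5. ]
217 [547.3  44.6  30.1] [592.3  33.6  29.7]
218 [547.4  44.4  31.4] [592.1  33.5  31.1]
219 [547.   43.3  30.6] [592.   32.8  31.4]
220 [550.7  49.5  48.5] [591.4  39.5  48.2]
221 [550.8  49.2  49.6] [591.3  39.4  49.6]
222 [551.   49.3  51.6] [591.1  39.6  51.6]
223 [551.1  49.   52.7] [590.9  39.8  53.6]
224 [551.4  49.3  55.1] [590.7  39.6  54.7]
225 [551.5  49.1  56.4] [590.5  39.9  56.9]
```

Wrist depth puts the tips' lower ends at about z = 42–48, so there is still roughly 10 mm to go.

Request:
{"api": "servo_tool", "payload": {"steps": "2 0 0 0 0 0 36;0 0 0 0 0 0 36;2 0 0 0 0 0 36;0 0 0 0 0 0 36;1 0 0 0 0 0 36;0 0 0 0 0 0 36;0 0 0 0 0 0 36;0 0 0 0 0 0 36"}}

```text
t: 11.0
eef_pos: [568.8, 34.2, 6.4]
tcp_rot: [3.123, 1.567, 1.316]
ft_force: [-1.0, 0.5, 0.3]
opening: 0.382
```

Request:
{"api": "servo_tool", "payload": {"steps": "1 0 0 0 0 0 36;0 0 0 0 0 0 36;1 0 0 0 0 0 36;0 0 0 0 0 0 36;0 0 0 0 0 0 36;0 0 0 0 0 0 36;0 0 0 0 0 0 36;0 0 0 0 0 0 36"}}

```text
t: 11.8
eef_pos: [568.9, 34.2, 4.3]
tcp_rot: [3.073, 1.567, 1.266]
ft_force: [-0.7, 0.5, -1.6]
opening: 0.376
```

Run:
```python
from h import *
s,R=tool();print(s['eef_pos'],s['ft_force'])
look('side','s6'); crop('s6','cs6',240,170,310,225,10)
look('wrist','w6')
for v in range(217,226): print(v,atd('w6',223,v).round(1),atd('w6',285,v).round(1))
```

```text
[568.90154744  34.17854543   4.29982097] [-0.71769434  0.460197   -1.59608493]
217 [549.1  47.8  30.7] [592.1  37.6  31.1]
218 [548.9  47.   30.6] [592.   36.4  30. ]
219 [548.6  46.   30.1] [591.9  35.2  29.1]
220 [550.8  49.7  41.3] [591.4  40.1  41.7]
221 [550.7  49.   41.6] [591.3  39.7  42.5]
222 [551.1  49.5  44.4] [591.1  40.   44.7]
223 [551.3  49.5  46.1] [590.9  39.9  46.1]
224 [551.3  49.1  46.8] [590.7  40.   47.8]
225 [551.6  49.3  49.2] [590.6  39.5  48.3]
```

View pics/cs6.png

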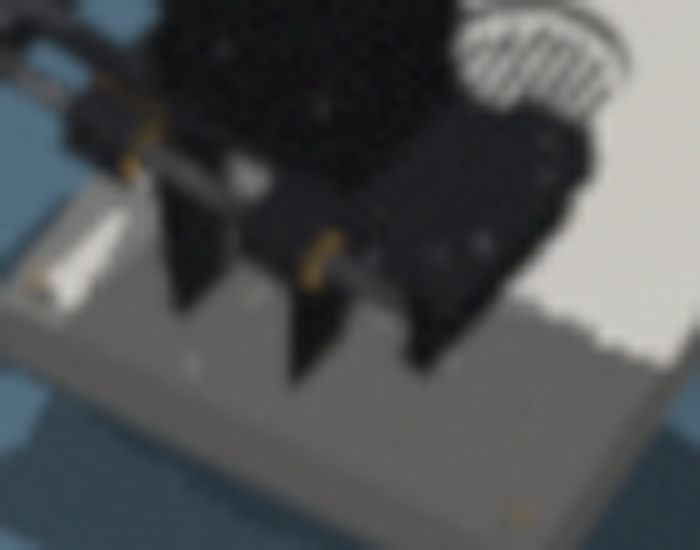

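Run:
```python
from h import *
s,R=tool();p=s['eef_pos']
for a in(-90,90):
  for b in(-37,37): print(a,b,((proj('s6',[p+R[:,1]*a+R[:,2]*b-R[:,0]*78])[0]-[240,170])*10).round(0))
for a in(-75,-60):
  for b in(-10,10):
    for h in (40,50,60): print(a,b,h,((proj('s6',[p+R[:,1]*a+R[:,2]*b-R[:,0]*h])[0]-[240,170])*10).round(0))
w=np.load('pics/w6.npz')['d']; print(w[245:300:8,20:130:15].round(0))
for u,v in((30,275),(60,262),(125,262),(150,262)): 
    q=atd('w6',u,v); print(u,v,(R.T@(q-p)).round(0))
```

```text
-90 -37 [435. 467.]
-90 37 [591. 296.]
90 -37 [-72. 152.]
90 37 [90. -2.]
-75 -10 40 [444. 457.]
-75 -10 50 [445. 436.]
-75 -10 60 [446. 415.]
-75 10 40 [485. 411.]
-75 10 50 [487. 390.]
-75 10 60 [488. 369.]
-60 -10 40 [401. 430.]
-60 -10 50 [402. 409.]
-60 -10 60 [403. 388.]
-60 10 40 [443. 385.]
-60 10 50 [444. 364.]
-60 10 60 [445. 343.]
[[232. 232. 233. 232. 233. 233. 232. 200.]
 [233.  98.  98. 234. 235. 234. 235. 203.]
 [ 91.  92.  99. 237. 237. 236. 238. 204.]
 [ 87.  92.  99. 240. 239. 240. 239.  88.]
 [ 85.  91.  91.  91.  92.  90.  92.  82.]
 [ 86.  90.  88.  90.  88.  89.  89.  80.]
 [ 85.  89.  88.  89.  89.  90.  88.  83.]]
30 275 [-128.  -75.  -30.]
60 262 [-114.  -75.  -27.]
125 262 [-27. -97.  28.]
150 262 [-125.  -35.  -34.]
```

The third dark corner at (420,370) is just the gripper body's corner, about 120 mm up, so it is harmless. Continue down.

Request:
{"api": "servo_tool", "payload": {"steps": "1 0 0 0 0 0 36;0 0 0 0 0 0 36;1 0 0 0 0 0 36;0 0 0 0 0 0 36;1 0 0 0 0 0 36;0 0 0 0 0 0 36;0 0 0 0 0 0 36;0 0 0 0 0 0 36"}}

```text
t: 12.7
eef_pos: [568.9, 34.2, 1.0]
tcp_rot: [3.102, 1.567, 1.295]
ft_force: [0.1, -0.5, -0.7]
opening: 0.378
```

Run:
```python
from h import *
s,R=tool();print(s['eef_pos'],s['ft_force'])
look('wrist','w7')
crop('w7','cw7',200,170,320,260,6)
for v in range(217,224): print(v,atd('w7',223,v).round(1),atd('w7',285,v).round(1))
```

```text
[568.87231698  34.19299475   0.97187235] [ 0.07846151 -0.4615508  -0.7151357 ]
217 [549.7  48.7  29.9] [592.   38.6  30.2]
218 [549.7  48.5  31.1] [591.9  38.1  30.6]
219 [549.4  47.5  30.5] [591.7  37.4  30.8]
220 [550.8  49.7  38. ] [591.4  39.5  37.2]
221 [550.8  49.2  38.6] [591.2  39.9  39.7]
222 [551.2  49.7  41.5] [591.1  39.5  40.4]
223 [551.2  49.3  42.4] [590.9  39.6  42.1]
```

View pics/cw7.png

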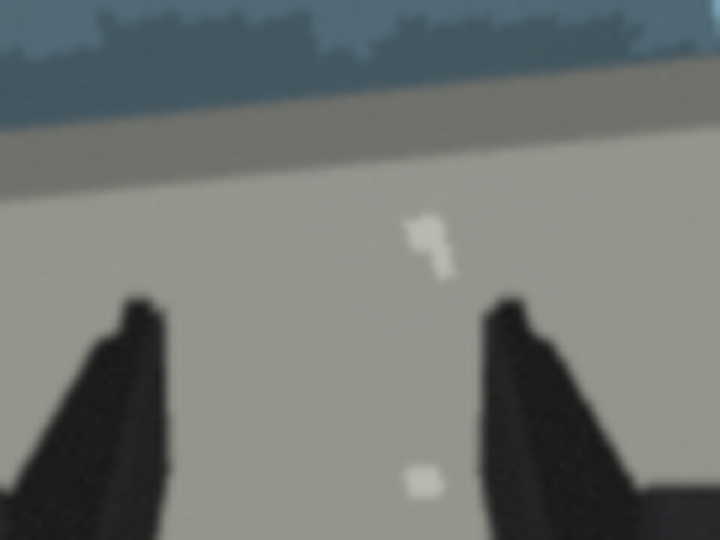

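Tips are now about z = 37; 3 mm more.

Request:
{"api": "servo_tool", "payload": {"steps": "1 0 0 0 0 0 36;0 0 0 0 0 0 36;1 0 0 0 0 0 36;0 0 0 0 0 0 36;0.8 0 0 0 0 0 36;0 0 0 0 0 0 36;0 0 0 0 0 0 36;0 0 0 0 0 0 36"}}

```text
t: 13.55
eef_pos: [568.9, 34.2, -2.1]
tcp_rot: [3.082, 1.567, 1.274]
ft_force: [0.5, -0.4, -0.5]
opening: 0.38
```

Run:
```python
from h import *
s,R=tool();print(s['eef_pos'],s['ft_force'])
look('wrist','w8')
for v in range(217,224): print(v,atd('w8',223,v).round(1),atd('w8',285,v).round(1))
```

```text
[568.92071459  34.21242568  -2.05591144] [ 0.52689673 -0.37990074 -0.45076257]
217 [550.3  49.8  29.6] [592.   39.6  29.3]
218 [550.   49.   29.4] [591.8  39.5  30.7]
219 [550.1  48.8  30.8] [591.7  38.9  31. ]
220 [550.8  49.7  34.9] [591.4  39.9  34.9]
221 [551.1  49.8  37. ] [591.3  39.2  35.1]
222 [551.   49.3  37.5] [591.1  39.8  37.8]
223 [551.1  49.2  38.9] [590.9  39.1  38. ]
```

Tips at about z = 34, below the disc top at 40. Start the push and check that it engages.

Request:
{"api": "servo_tool", "payload": {"steps": "0 0 6 0 0 0 36;0 0 6 0 0 0 36;0 0 6 0 0 0 36;0 0 5 0 0 0 36;0 0 5 0 0 0 36;0 0 5 0 0 0 36;0 0 5 0 0 0 36;0 0 2 0 0 0 36"}}

```text
t: 14.4
eef_pos: [558.7, -8.4, -2.1]
tcp_rot: [3.011, 1.567, 1.204]
ft_force: [0.4, 0.5, 0.7]
opening: 0.377
```

Run:
```python
from h import *
need([537+.234*31.4,-99+.972*31.4,-2],(-18.5,-76.8))
look('wrist','w9')
crop('w9','cw9',180,170,340,290,5)
```

```text
t 14.4 p [558.7  -8.4  -2.1] F [0.4 0.5 0.7] open 0.377
[[ 0.001  0.972 -0.235]
 [ 0.003 -0.235 -0.972]
 [-1.     0.    -0.004]]
rotvec [-0.001 -0.004 -0.   ]
shift tool [-0.3  0.1 61.7] joints [-0.14  0.65  1.88  0.01  0.61  0.1 ]
```

View pics/cw9.png

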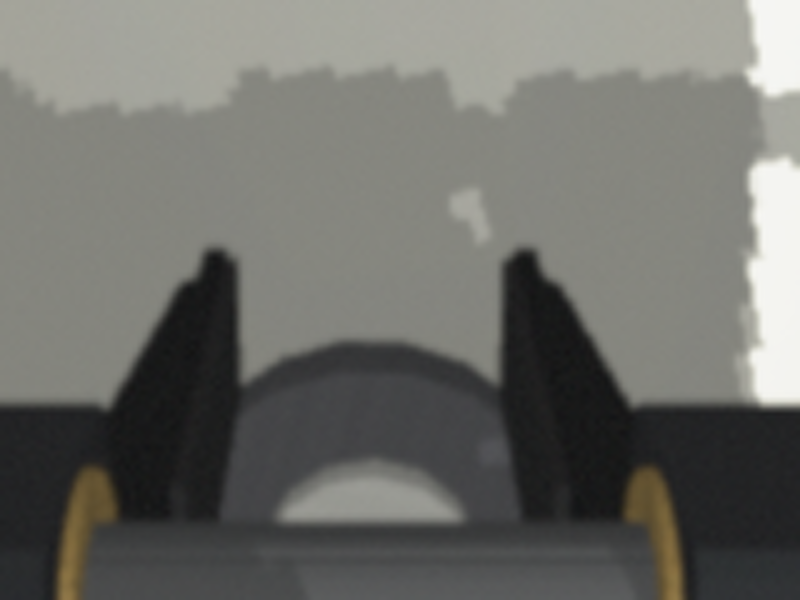

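The disc is cradled between the fingers, with its rear edge at crop (371,372). Measure its position.

Run:
```python
from h import *
s,R=tool();p=s['eef_pos']
q=atz('w9',180+371/5,170+372/5,40); print(q.round(1),atd('w9',254,245).round(1))
d=np.array([-.234,-.972]); c=q[:2]+28*d; w=np.array([537,-99.]); print('centre',c,'to well',w-c,(w-c)@d,'TCP->c',(c-p[:2])@d)
```

```text
[557.4 -13.   40. ] [557.3 -13.   40.7]
centre [550.84571251 -40.22214127] to well [-13.84571251 -58.77785873] 60.37197541236859 TCP->c 32.66200584363349
```

Engaged; 60 mm remain to the well. Pushing on.

Request:
{"api": "servo_tool", "payload": {"steps": "0 0 5 0 0 0 36;0 0 5 0 0 0 36;0 0 5 0 0 0 36;0 0 5 0 0 0 36;0 0 5 0 0 0 36;0 0 5 0 0 0 36;0 0 5 0 0 0 36;0 0 3 0 0 0 36"}}

```text
t: 15.25
eef_pos: [549.1, -48.2, -2.2]
tcp_rot: [2.967, 1.567, 1.159]
ft_force: [0.5, 0.5, 0.1]
opening: 0.378
```

Run:
```python
from h import *
need([537+.234*31.4,-99+.972*31.4,-2],(-18.5,-76.8))
look('wrist','w10')
crop('w10','cw10',180,170,340,290,5)
look('side','s10'); crop('s10','cs10',240,130,330,200,8)
```

```text
t 15.25 p [549.1 -48.2  -2.2] F [0.5 0.5 0.1] open 0.378
[[ 0.001  0.972 -0.234]
 [ 0.003 -0.234 -0.972]
 [-1.     0.001 -0.004]]
rotvec [-0.    -0.004 -0.001]
shift tool [-0.2  0.1 20.8] joints [-0.21  0.64  1.9   0.01  0.6   0.02]
```

View pics/cw10.png

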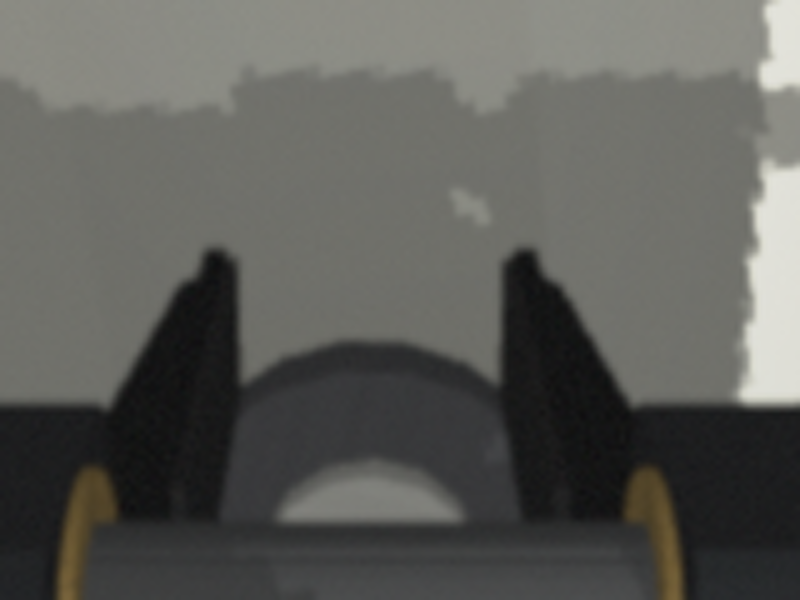

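View pics/cs10.png

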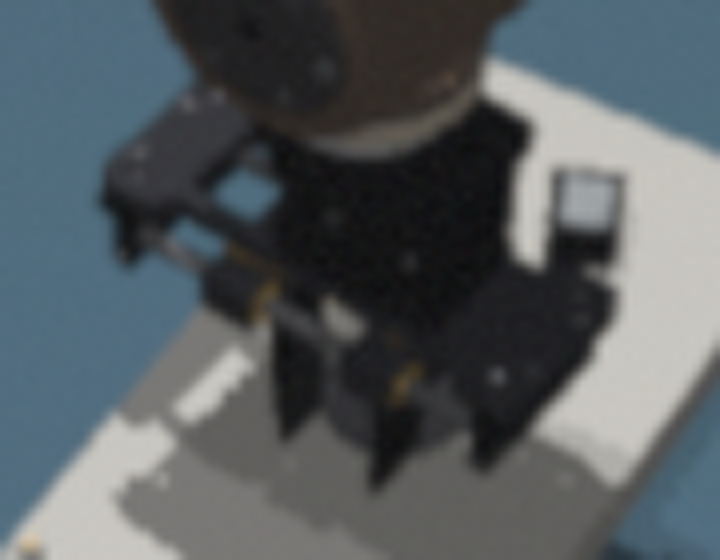

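Same cradling; about 20 mm remain. Slower now.

Request:
{"api": "servo_tool", "payload": {"steps": "0 0 3 0 0 0 36;0 0 3 0 0 0 36;0 0 3 0 0 0 36;0 0 3 0 0 0 36;0 0 2 0 0 0 36;0 0 2 0 0 0 36;0 0 2 0 0 0 36;0 0 0 0 0 0 36"}}

```text
t: 16.15
eef_pos: [544.5, -67.0, -2.3]
tcp_rot: [3.02, 1.567, 1.213]
ft_force: [-0.7, -0.7, -0.1]
opening: 0.379
```

Run:
```python
from h import *
need([537+.234*31.4,-99+.972*31.4,-2],(-18.5,-76.8))
look('wrist','w11')
crop('w11','cw11',180,170,340,290,5)
for x,y in((371,355),(371,380),(371,400),(371,440),(371,495),(320,500),(420,500)): print(x,y,atd('w11',180+x/5,170+y/5).round(1))
```

```text
t 16.15 p [544.5 -67.   -2.3] F [-0.7 -0.7 -0.1] open 0.379
[[ 0.001  0.972 -0.234]
 [ 0.003 -0.234 -0.972]
 [-1.     0.    -0.003]]
rotvec [ 0.    -0.003 -0.   ]
shift tool [-0.3  0.2  1.5] joints [-0.24  0.64  1.91  0.01  0.6  -0.01]
371 355 [542.7 -73.9  30.3]
371 380 [541.9 -77.1  31.7]
371 400 [563.3  13.8 203.2]
371 440 [540.2 -84.5  35. ]
371 495 [538.2 -92.8  35.5]
320 500 [530.9 -91.8  35.6]
420 500 [544.8 -95.1  35.6]
```

View pics/cw11.png

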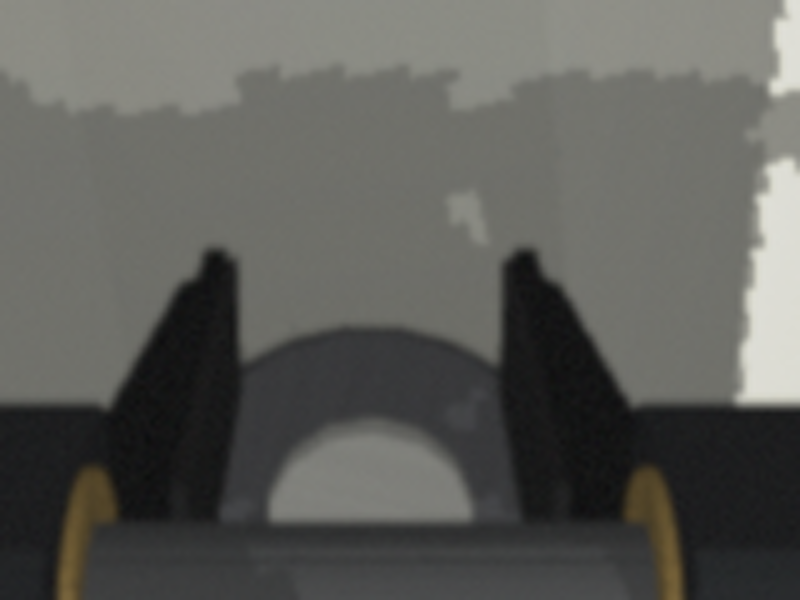

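The disc now reads z≈30–31 and the boss 35.5, so it has dropped in flat. Draw the fingers up and clear, then check.

Request:
{"api": "servo_tool", "payload": {"steps": "-2 0 -1 0 0 0 36;-10 0 0 0 0 0 36;-20 0 -10 0 0 0 36;-25 0 -25 0 0 0 36;-30 0 -30 0 0 0 36;-30 0 -30 0 0 0 36;-20 0 -30 0 0 0 36;0 0 0 0 0 0 36"}}

```text
t: 17.0
eef_pos: [574.8, 59.6, 145.1]
tcp_rot: [2.859, 1.566, 1.05]
ft_force: [-0.5, -0.2, 0.0]
opening: 0.381
```

Request:
{"api": "servo_tool", "payload": {"steps": "0 0 -40 0 0 0 36;0 0 -40 0 0 0 36;0 0 -40 0 0 0 36;0 0 -40 0 0 0 36;0 0 -20 0 0 0 36;0 0 0 0 0 0 36;0 0 0 0 0 0 36;0 0 0 0 0 0 36"}}

```text
t: 17.8
eef_pos: [616.5, 236.3, 146.9]
tcp_rot: [2.809, 1.568, 1.0]
ft_force: [0.4, 0.4, -0.2]
opening: 0.381
```

Run:
```python
from h import *
s,R=tool();print(s['t'],s['eef_pos'],s['ft_force'])
look('top','t12');crop('t12','ct12',210,145,350,285,5)
look('side','s12'); crop('s12','cs12',240,130,350,220,7)
```

```text
17.8 [616.54813998 236.34933898 146.90053981] [ 0.42547733  0.41303642 -0.20400018]
```

View pics/ct12.png

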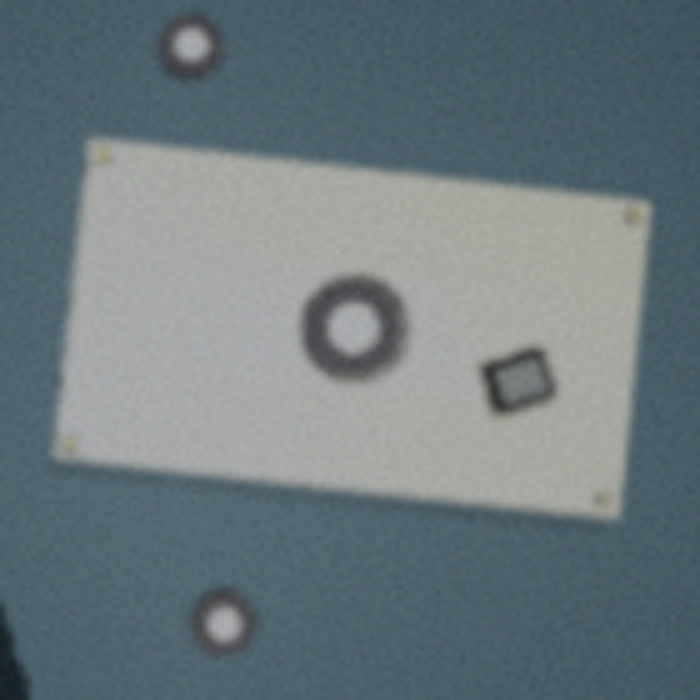

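View pics/cs12.png

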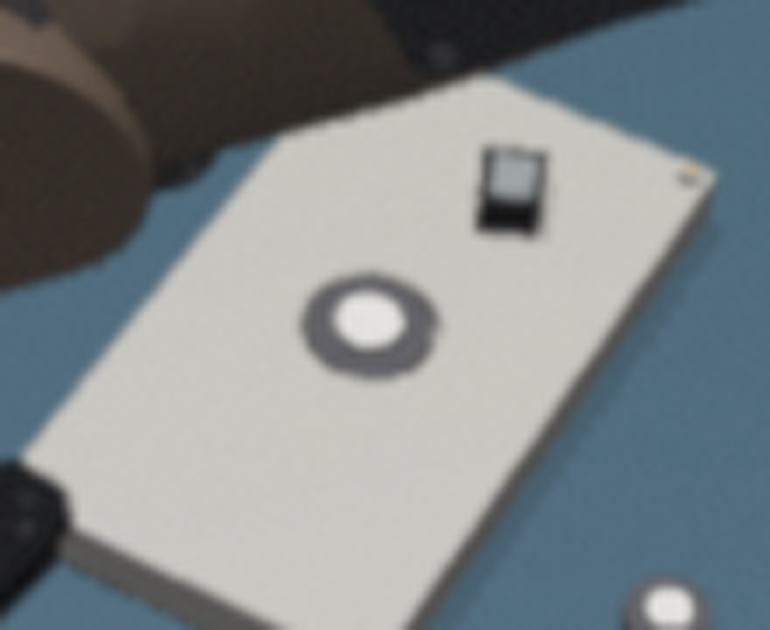

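Top crop: speaker centred in the well at (355,328), relay unchanged at (520,380). Side crop: disc flush at (370,325). One numeric check for flatness and for the other things.

Run:
```python
from h import *
f=lambda x,y:(240+x/7,130+y/7)
A=[]
for x,y in((320,325),(425,325),(370,365),(370,283),(335,355),(410,350)): print('side',atd('s12',*f(x,y)).round(1))
print('boss',atd('s12',*f(370,320)).round(1))
for x,y in((312,328),(398,328),(355,285),(355,370)): print('top',atd('t12',210+x/5,145+y/5).round(1))
a=cv2.imread('pics/top0.png').astype(int);b=cv2.imread('pics/t12.png').astype(int)
D=abs(a-b).max(2)
for n,(u,v) in dict(reel=(101,265),jar=(387,256),drv=(235,127),s1=(248,154),s2=(255,270),relay=(314,221)).items(): print(n,D[v-14:v+15,u-14:u+15].mean().round(1),D[v-14:v+15,u-14:u+15].max())
```

```text
side [555.4 -88.   26.6]
side [ 514.1 -108.7   24.2]
side [525.9 -72.6  30.9]
side [ 542.4 -113.1   34.3]
side [541.8 -71.6  30.8]
side [513.  -86.7  31.9]
boss [533.3 -89.9  38.7]
top [537.5 -75.7  28.3]
top [ 536.7 -123.7   31.3]
top [ 561.2 -100.    31.9]
top [513.6 -99.3  29.6]
reel 56.8 133
jar 15.5 30
drv 13.6 24
s1 15.8 28
s2 16.6 28
relay 21.4 30
```

The reel patch differs, possibly because the arm now covers it; look.

View pics/t12.png

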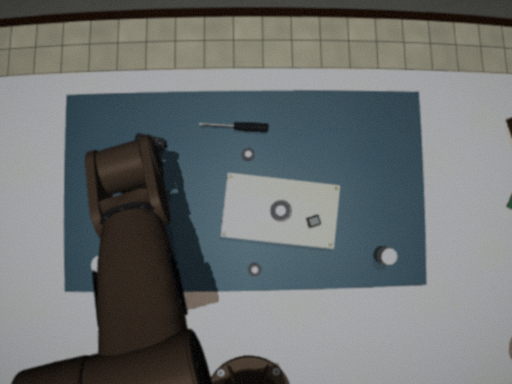

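View pics/s12.png

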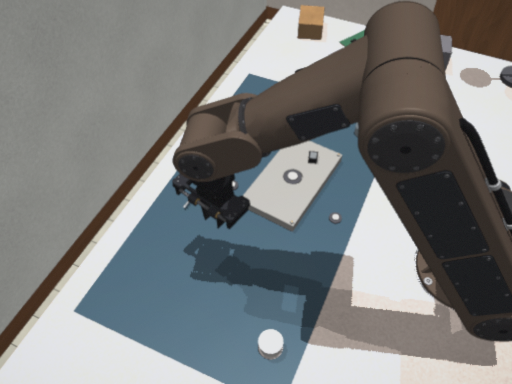

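The reel is only hidden by the arm in the top view; in the side view it stands at (270,344) as before. Everything else is in place and the gripper is well clear, so I hand the job in.

```bash
python3 -c "
from h import *
print(order.job_done())"
```

```text
the job is handed in; nothing more can be done
None
```

The speaker is in the well. I pushed the largest speaker along the shell with the two fingers held 36 mm apart so they cradled it. It dropped in without being gripped or lifted, and I then drew the fingers clear and handed the job in at about 18 s.

**First push missed:** the fingers passed over the speaker without touching it, because the open fingertips sit about 35 mm above the nominal TCP. I measured the tip height with the wrist camera, lowered the fingers and pushed again.

**Last checks:**
- **Seating:** just before I drew the fingers clear, the wrist depth read the disc at about z = 30–32 mm and the boss at 35.5 mm, so it sits flush and flat. The final top and side pictures show it centred in the well.
- **Disagreement:** the last depth spot checks on the disc were scattered, 28–32 mm from the top camera and 24–34 mm from the side camera. I put this down to noise and edge pixels, and did not look again with the wrist camera after drawing clear.
- **Other things:** the relay, jar, screwdriver and small discs match the first top picture. The reel was behind the arm in the last top view, but in the side view it stands where it was.
- **Force:** the reading at the end of each move never passed about 2 N on any axis.

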